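Release the child-safe catch of the medicine drawer with its dowel

TASK

The small medicine drawer unit on the worktop is held shut by a child-safe spring catch. Take the wooden dowel from its stand, feel with it in the slot in the unit's top for the hole in the metal plate underneath, and press the catch down gently through that hole until the drawer springs out. Then put the dowel back in its stand, fully down, and leave the drawer open; do not lean hard on the unit, open the drawer only this way, and leave the jar, soap and tin alone.

Things in the scene. Friction and masses are not known exactly. Their poses are not given: they have to be found in the camera images.
- case: White drawer unit, 110 (x) x 130 (y) x 95 mm high, fixed to the worktop; origin at the centre of its underside. Its wooden drawer front faces its own -x side and has no handle. Contact of the dowel with the unit or the catch above 35 N damages it.
- case_slot (a point): Centre of the steel-rimmed slot in the unit's top, level with the top face (95 mm above the worktop, 28 mm behind the unit's centre). The slot is 18 mm wide along the unit's x and 48 mm long along the unit's y; its axes are those of the unit. The top is 6 mm thick.
- case_plate (a point): Point 12 mm straight below case_slot, on the face of a spring-steel plate (it yields 1 mm per 5 N, 4 mm at most) that closes the slot but for one hole, 17 mm along the unit's x, 14 mm along y, centred on the slot's x. The hole lies elsewhere along the slot each time, its centre up to 13 mm either side of this point: find it by feel.
- case_pad (a point): Point 31 mm straight below case_slot, at the height of the spring catch's flat steel pad, which lies right under the plate's hole. About 4 N starts it down; the drawer is freed after 6 to 7 mm of travel (about 7 N); a hard stop comes at 13 mm. Let go, it comes up again without holding the drawer.
- dowel: Upright wooden dowel, 50 g: a round shaft 12 mm in diameter and 110 mm long with a slightly tapered tip, and above it a square grip 22 x 22 mm and 50 mm tall (from 110 to 160 mm above the tip). Origin at the centre of the tip; z points up to the grip; x and y are square to the grip's flat sides.
- stand_hole0 (a point): Centre of the mouth of the hole in the dowel's stand, level with the stand's top. The stand is a wooden block, 60 x 60 x 50 mm, fixed to the worktop; the hole is 15 mm in diameter with a 3 mm chamfer and 42 mm deep (its floor 8 mm above the worktop).
- drawer (a joint): How far the drawer stands out of the unit, m: 0 shut (about 0.001 while the catch holds it), 0.045 fully sprung out, towards the unit's own -x.
- jar: Round jar with a red lid, 58 mm across, 50 mm tall, a bystander; origin at the centre of its underside.
- soap: Green bar of soap, 58 x 84 x 26 mm, a bystander; origin at the centre of its underside.
- tin: Flat round tin, 86 mm across, 40 mm tall, a bystander; origin at the centre of its underside.

How it is judged (in metres and radians):
On the way, in this order (a step that is already met when the one before it is completed fails the run):
1. the dowel is drawn out of its stand (height (world z) of dowel above 0.055 m), for 0.1 s.
2. the drawer has sprung out at least 30 mm (value of joint drawer above 0.03 m), for 0.2 s.
At the end, for the whole second after the job is handed in: The drawer stands at least 30 mm out; the dowel stands upright (within 0.12 rad) and at rest in its stand's hole, its tip within 6 mm of the hole's axis and less than 14 mm above the worktop (value of joint drawer above 0.03 m and horizontal distance between dowel and stand_hole0 below 0.006 m and height (world z) of dowel below 0.014 m and angle between dowel's own z axis and vertical below 0.12 rad and linear speed of dowel below 0.02 m/s); the robot touches nothing.
It fails at once if the dowel bears on the drawer unit or its catch with more than 35 N (contact force between dowel and case above 35 N).
It fails at once if the gripper or arm itself pushes on the drawer unit (more than 5 N) (contact force between any of the fingers, the arm and case above 5 N).
It fails at once if the jar is moved more than 30 mm (distance of jar from where it was at the start of the episode above 0.03 m).
It fails at once if the bar of soap is moved more than 30 mm (distance of soap from where it was at the start of the episode above 0.03 m).
It fails at once if the flat tin is moved more than 30 mm (distance of tin from where it was at the start of the episode above 0.03 m).
It also fails if it takes over 72 s, if anything falls off the work surface, if the arm or the gripper's body presses on something with over 40 N, if the wrist force passes 120 N, or if a joint passes its speed limit or range.

ROBOT

A 6-joint arm with a two-finger parallel gripper is mounted at the origin on a cart in front of the work surface, level with it; the furniture and walls round the work are solid. World frame = base frame: x ahead of the robot, y to its left, z up, the work surface at z = 0. Lengths are in mm, angles in degrees, forces in N, time in s.
With the tool pointing down it reaches from about 300 to 850 mm from the base axis. Payload 4.2 kg.
Tool frame: the origin (TCP) lies at the very end of the fingers, on their centre line; the grasp point (between the pads) lies 19 mm behind it; z points along the fingers, y is the direction in which the jaws open and shut (so a half turn about z gives the same grasp; the last joint's range is limited). The gripper opens to 91 mm and grips with 3 to 60 N. Pads are 32 mm wide; open, the fingers measure 118 mm over their backs; the gripper's body (76 mm by 178 mm) begins 60 mm behind the grasp point.
Start: joints at [62.682, 18.312, 89.639, -0, 72.044, -1.146], TCP at [253.625, 516.06, 213.976] pointing down, gripper open.
Joint ranges: [-177.97, 177.97], [-48.28, 115.42], [12.27, 149.76], [-77.06, 257.06], [2.81, 150.46], [-146.56, 146.56]. Speed limits (degrees/s): [147.25, 147.25, 180, 180, 180, 180].

INTERFACE

Orientations are given as [roll, pitch, yaw] about the fixed x, y, z axes, in that order (R = Rz(yaw) Ry(pitch) Rx(roll)).
In Python, from workcell import monitor, eyes, job gives the robot as it stands.
- The arm moves only by the tool move_arm, never from a script. Its argument "increments" is a list that holds one entry, the list of rows, each a list of 7 numbers: the opening, from 0 (shut) to 1 (fully open), then the shift along the tool's x, y, z in cm, then the turn, a rotation vector about the tool's x, y, z in rad. In form: [[[jaw, x, y, z, ax, ay, az], ...]]. A call has 1 to 12 rows; each row shifts and turns the pose as measured when the row begins, along the tool's axes as they then stand; what a row does not reach is not made up. A row lasts 1/8 s, in which the tool goes at most 62.5 mm and 10.7 degrees, less where a joint would pass 70% of its speed; a pose out of reach is approached as far as the arm can. A call is refused whole if a number of a shift passes 6.25 or a number of a turn 0.188, either way. A call with a gripper value outside its range is refused whole. The fingers move at their own pace and stop on an object; "force" is the grip in N (left out, the last holds). Time passes only in rows, so rows that do not move let the fingers close. It gives the time, the measured TCP pose, the force and the opening at its end, in the units of the state.
- monitor.state(): the state, without advancing time (a new reading comes with each control period).
- eyes.grab_frame(name): name is "scene" or "top"; returns a dict with "color" (480x640x3 uint8, red, green, blue), "z_map" (480x640 float32, mm along the optical axis (not along the pixel's ray), 0 where there is no reading), "camera_matrix" (3x3 intrinsics, pixels), "dist_coeffs" ([k1, k2, p1, p2, k3] as OpenCV has them; the pictures are not rectified), "rvec" (rotation vector, rad) and "tvec" (3), from world to camera coordinates, as OpenCV has them. Camera axes: x right, y down, z forward; pixel columns grow to the right and rows downward; lengths in mm; the calibration is good to about 2 mm. A picture is of the moment at which its call begins.
- job.job_done(): hands the job in, once; it reports no verdict.
The state is a dict: "time_s": time; "qpos": joint angles; "qvel": joint speeds; "effort": joint torques, N m; "ee_pos": TCP position; "ee_rot": TCP orientation; "force": force on the tool from outside, world axes, zero at the start; "torque": the same for the moment, N m; "gripper_width": finger opening in mm.
Only numpy, scipy, OpenCV 4.12 (cv2) and the standard library are available. Lean on these libraries where they do the work, as an engineer would, in place of code of your own. Each camera call takes 0.05 s, during which the arm holds its last target. There are 200 camera calls.

## Working session

There is one attempt and no reset: what is moved stays moved. The work goes in short steps, Python scripts to look and compute and a tool call to move; the robot and the scene stay as the last step left them, time stands still between calls to the robot, and variables do not carry over. Pictures are saved under pics/ and viewed, about 8 in all and at most 12, crops included, and the job is handed in when it is done.

Besides the shell and the picture viewer there is one more tool, called after "Emit:" by a JSON object that holds its "op" and its "data", one argument or row to a line. move_arm: Moves the arm, as the interface text tells. Its arguments: {"type":"object","properties":{"increments":{"type":"array"},"force":{"type":"number"}},"required":["increments"]}

```bash
ls; mkdir -p pics; cat > h.py <<'E'
import numpy as np, cv2
from workcell import monitor, eyes, job
def grab(n,save=None):
    f=eyes.grab_frame(n)
    if save: cv2.imwrite('pics/'+save,cv2.cvtColor(f['color'],cv2.COLOR_RGB2BGR))
    return f
def ray(f,uv):
    K=np.array(f['camera_matrix'],float);d=np.array(f['dist_coeffs'],float)
    R=cv2.Rodrigues(np.array(f['rvec'],float))[0];t=np.array(f['tvec'],float).ravel()
    p=cv2.undistortPoints(np.array(uv,float).reshape(-1,1,2),K,d).reshape(-1,2)
    D=np.c_[p,np.ones(len(p))]
    return -R.T@t, D@R   # origin, dirs (unit depth)
def onplane(f,uv,z):
    o,D=ray(f,uv); s=(z-o[2])/D[:,2]; return o+D*s[:,None]
def cloud(f):
    v,u=np.mgrid[0:480,0:640]
    o,D=ray(f,np.c_[u.ravel(),v.ravel()])
    z=np.array(f['z_map']).ravel(); P=o+D*z[:,None]; P[z==0]=np.nan
    return P.reshape(480,640,3)
E
python3 - <<'E'
from h import *
for n in ('scene','top'):
    f=grab(n,n+'0.png'); print(n,ray(f,[[320,240]]))
s=monitor.state();print(s)
E
```

```text
pics
scene (array([-337.16548898, -388.79694139,  545.20852243]), array([[ 0.79300776,  0.4316271 , -0.43004944]]))
top (array([ 312.54925129,   35.57199578, 1152.44561946]), array([[ 0.17597669,  0.00778263, -0.98442076]]))
{'time_s': 0.1, 'qpos': array([ 6.26796363e+01,  1.83454119e+01,  8.96972481e+01, -2.16304853e-04,
        7.20433593e+01, -1.14719777e+00]), 'qvel': array([ 0.07909837, -0.06463029, -0.17548739,  0.02784264, -0.0475156 ,
       -0.02986257]), 'effort': array([-8.19992747e-04, -4.13335276e+01, -2.32510918e+01,  7.28315231e-02,
        4.22104402e-02, -3.68715780e-05]), 'ee_pos': array([253.43718988, 515.65138973, 213.24476569]), 'ee_rot': array([-1.79913994e+02, -1.51656831e-03,  1.53826900e+02]), 'force': array([ 0.23915497,  0.09246102, -0.73249452]), 'torque': array([-0.05166616,  0.00848159,  0.01541001]), 'gripper_width': 91.03412460375888}
```

View pics/scene0.png

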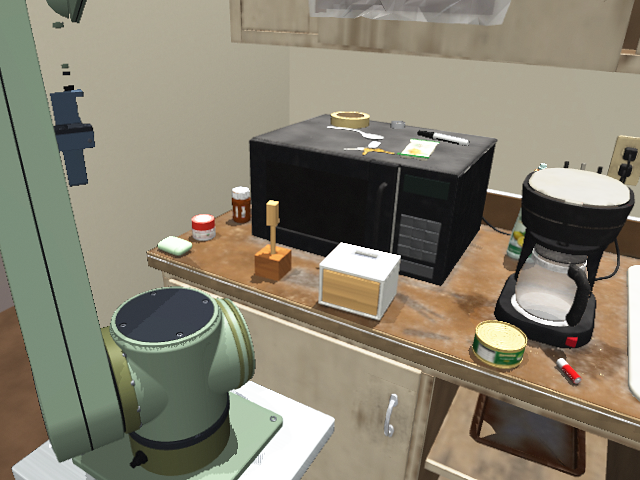

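View pics/top0.png

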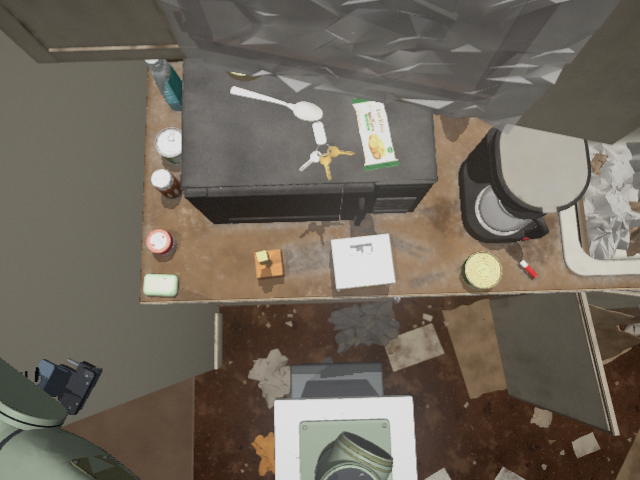

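The scene view shows the dowel grip at (272,213), its stand at (273,263) and the case at (360,280) with its slot at (367,254). In the top view the grip is at (263,257), the stand at (269,264), the case at (363,262) and its slot at about (361,249).

```bash
python3 - <<'E'
from h import *
for n,wins in (('top',{'all':(225,310,240,400)}),('scene',{'all':(190,325,240,405)})):
    f=grab(n); P=cloud(f); r0,r1,c0,c1=wins['all']
    hsv=cv2.cvtColor(f['color'],cv2.COLOR_RGB2HSV)
    m=np.zeros((480,640),bool); m[r0:r1,c0:c1]=1
    X=P
    def rep(name,mask):
        q=X[mask]; 
        if len(q)<4: print(n,name,len(q));return
        r=cv2.minAreaRect(q[:,:2].astype(np.float32))
        vv,uu=np.nonzero(mask)
        print(n,name,len(q),'mean',q.mean(0).round(1),'rect',np.round(r[0],1),np.round(r[1],1),round(r[2],1),'z',np.percentile(q[:,2],[5,50,95]).round(1),'px',uu.mean().round(1),vv.mean().round(1))
    z=X[...,2]
    rep('griptop',m&(z>160)&(z<178)&(np.arange(640)<300)[None])
    print(np.histogram(z[m][z[m]>20],bins=np.arange(20,190,5)))
    rep('standtop',m&(z>46)&(z<54)&(np.arange(640)<310)[None])
    ct=m&(z>91)&(z<99)&(np.arange(640)>315)[None]
    rep('casetop',ct)
    from_ = ct&(hsv[...,2]<165); rep('slotdark',from_)
    rep('slotdeep',m&(z>70)&(z<91)&(np.arange(640)>330)[None]&(np.arange(480)<262)[:,None])
    crop=f['color'][r0:r1,c0:c1]
    crop=cv2.resize(crop,None,fx=4,fy=4,interpolation=cv2.INTER_CUBIC)
    cv2.imwrite(f'pics/c_{n}.png',cv2.cvtColor(crop,cv2.COLOR_RGB2BGR))
E
python3 -c "
import cv2,numpy as np
a=cv2.imread('pics/c_top.png');b=cv2.imread('pics/c_scene.png')
b=b[:, :640]
a=cv2.resize(a,(400,212));print(a.shape,b.shape)"
```

```text
top griptop 117 mean [459.2 165.2 167.3] rect [459.4 165.6] [21.9 22. ] 12.2 z [163.7 167.4 170.7] px 261.4 255.7
(array([  23,   19,   24,   26,   27,  295,  229,   16,   40,   31,   14,
         19,  125,   52, 1479, 1234,    6,    0,    0,    1,    4,    5,
          4,    7,    6,    3,    7,    6,   15,   89,   13,    0,    0]), array([ 20,  25,  30,  35,  40,  45,  50,  55,  60,  65,  70,  75,  80,
        85,  90,  95, 100, 105, 110, 115, 120, 125, 130, 135, 140, 145,
       150, 155, 160, 165, 170, 175, 180, 185]))
top standtop 477 mean [455.4 162.1  49.8] rect [459.4 165.9] [60.3 60.4] 5.3 z [46.9 49.8 53. ] px 269.5 264.6
top casetop 2616 mean [451.1 -48.   94.8] rect [453.3 -48. ] [110.5 130.3] 4.8 z [91.9 94.8 97.7] px 362.1 261.4
top slotdark 6 mean [463.8  -4.3  94.1] rect [474.6  -5.1] [ 53.1 130. ] 52.5 z [91.6 94.6 95.9] px 342.2 256.3
top slotdeep 166 mean [485.3 -46.5  84.3] rect [498.4 -43.3] [124.6  74. ] 86.9 z [79.8 83.3 90.7] px 360.5 246.9
scene griptop 100 mean [469.5 161.1 166.5] rect [512.1 167.6] [126.7  22. ] 7.7 z [160.9 167.3 170.8] px 275.0 202.8
(arr
[... 209 characters left out ...]
  168]), array([ 20,  25,  30,  35,  40,  45,  50,  55,  60,  65,  70,  75,  80,
        85,  90,  95, 100, 105, 110, 115, 120, 125, 130, 135, 140, 145,
       150, 155, 160, 165, 170, 175, 180, 185]))
scene standtop 575 mean [498.7 185.5  50.9] rect [574.9 234.7] [347.4 135.6] 44.1 z [46.6 51.6 53.5] px 274.2 244.8
scene casetop 2158 mean [465.3 -44.3  96.4] rect [ 4.885e+02 -2.000e-01] [191.9 222.7] 5.1 z [92.4 96.8 98.3] px 360.4 257.8
scene slotdark 296 mean [569.5   7.2  95. ] rect [543.7   9.3] [ 80.2 213.7] 5.1 z [91.4 95.  98.5] px 359.8 233.6
scene slotdeep 665 mean [566.8 -14.5  81.2] rect [539.  -15.6] [ 97.1 177.6] 8.0 z [71.2 81.9 90.2] px 367.6 242.0
(212, 400, 3) (540, 640, 3)
```

View pics/c_top.png

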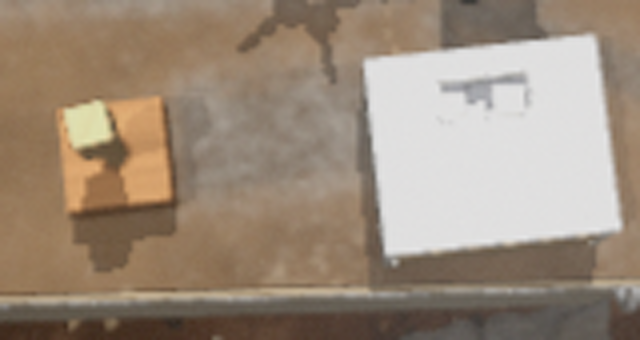

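```bash
cat >> h.py <<'E'
from scipy.spatial.transform import Rotation as Ro
def plan(pos,yaw,n,jaw,start=None,ease=True):
    s=monitor.state(); p=np.array(s['ee_pos']);R=Ro.from_euler('xyz',s['ee_rot'],degrees=True)
    G=Ro.from_euler('xyz',[180,0,yaw],degrees=True)
    rows=[]; w=(R.inv()*G).as_rotvec()/n; d=(np.array(pos)-p)/n
    for i in range(n):
        l=R.inv().apply(d)/10
        rows.append([jaw]+[round(float(x),2) for x in l]+[round(float(x),3) for x in w]); R=R*Ro.from_rotvec(w); 
    print('from',p.round(1),s['ee_rot'].round(1),'t',s['time_s']); print(str(rows).replace(' ',''))
E
python3 - <<'E'
from h import *
f=grab('top'); P=cloud(f); hsv=cv2.cvtColor(f['color'],cv2.COLOR_RGB2HSV)
print('slotpix',onplane(f,[[361,248.5],[350,247],[372,245]],95).round(1))
for (r,c) in ((255,262),(265,275),(262,262)): print(hsv[r,c],P[r,c].round(0))
m=((hsv[...,0]>18)&(hsv[...,0]<40)&(hsv[...,2]>150)&(hsv[...,1]>60)).astype(np.uint8); m[:,:250]=0;m[:,280:]=0;m[:240]=0;m[275:]=0
cs=max(cv2.findContours(m,0,2)[0],key=cv2.contourArea)
q=onplane(f,cs.reshape(-1,2),168)[:,:2].astype(np.float32); print('grip',cv2.minAreaRect(q))
a=P[150:240,200:440].reshape(-1,3); h=a[(a[:,2]>100)]; print('mw x min',np.nanpercentile(h[:,0],[1,5,20]),'z',np.nanpercentile(h[:,2],[5,50,95]))
# scene second view: grip top & base
g=grab('scene'); hs=cv2.cvtColor(g['color'],cv2.COLOR_RGB2HSV); Q=cloud(g)
m=((hs[...,0]>12)&(hs[...,0]<35)&(hs[...,1]>80)&(hs[...,2]>90)).astype(np.uint8); m[:,:262]=0;m[:,284:]=0;m[:195]=0;m[246:]=0
q=Q[m>0]; q=q[(q[:,0]<480)&(abs(q[:,1]-165)<20)]; 
for a,b in ((52,70),(70,90),(90,112),(120,140),(140,165)):
    k=q[(q[:,2]>a)&(q[:,2]<b)]; print(a,len(k),k.mean(0).round(1), k.min(0).round(1),k.max(0).round(1))
plan([459.5,165.5,235],-171,10,1)
E
```

```text
slotpix [[479.8 -46.6  95. ]
 [483.9 -22.3  95. ]
 [487.  -71.3  95. ]]
[ 27  61 222] [460. 164. 168.]
[ 15 122 220] [454. 150.  47.]
[ 16 100 105] [448. 166. 150.]
grip ((459.41033935546875, 163.9627227783203), (20.66646957397461, 22.918413162231445), 89.55119323730469)
mw x min [557.63904368 563.47820177 567.79150342] z [129.69433754 260.70025604 266.22080525]
52 1 [459.1 166.2  69.6] [459.1 166.2  69.6] [459.1 166.2  69.6]
70 43 [459.4 160.9  80.6] [456.2 155.4  70.5] [464.5 167.1  89.8]
90 45 [459.7 160.9 101.5] [454.8 156.3  90.6] [465.3 166.9 111.4]
120 99 [456.  158.7 130.3] [448.6 150.3 120.5] [476.2 171.3 139.8]
140 133 [455.4 158.4 152.5] [445.5 149.2 140. ] [470.3 171.5 164.9]
from [253.6 515.9 213.7] [-180.     0.   153.8] t 0.3
[[1,-3.39,-2.24,-0.21,-0.0,-0.0,-0.061],[1,-3.25,-2.44,-0.21,-0.0,-0.0,-0.061],[1,-3.09,-2.64,-0.21,-0.0,-0.0,-0.061],[1,-2.93,-2.82,-0.21,-0.0,-0.0,-0.061],[1,-2.75,-2.99,-0.21,-0.0,-0.0,-0.061],[1,-2.56,-3.16,-0.21,-0.0,-0.0,-0.061],[1,-2.36,-3.31,-0.21,-0.0,-0.0,-0.061],[1,-2.15,-3.45,-0.21,-0.0,-0.0,-0.061],[1,-1.94,-3.57,-0.21,-0.0,-0.0,-0.061],[1,-1.72,-3.69,-0.21,-0.0,-0.0,-0.061]]
```

Emit:
{"op": "move_arm", "data": {
  "increments": [
    [[1, -3.39, -2.24, -0.21, 0, 0, -0.061], [1, -3.25, -2.44, -0.21, 0, 0, -0.061], [1, -3.09, -2.64, -0.21, 0, 0, -0.061], [1, -2.93, -2.82, -0.21, 0, 0, -0.061], [1, -2.75, -2.99, -0.21, 0, 0, -0.061], [1, -2.56, -3.16, -0.21, 0, 0, -0.061], [1, -2.36, -3.31, -0.21, 0, 0, -0.061], [1, -2.15, -3.45, -0.21, 0, 0, -0.061], [1, -1.94, -3.57, -0.21, 0, 0, -0.061], [1, -1.72, -3.69, -0.21, 0, 0, -0.061], [1, 0, 0, 0, 0, 0, 0]]
  ]
}}

```text
time_s: 1.68
ee_pos: [468.7, 157.0, 235.1]
ee_rot: [-180.0, 0.1, -169.9]
force: [-1.1, 0.7, 0.1]
gripper_width: 91.4
```

```bash
python3 - <<'E'
from h import *
plan([459.5,165,125],-171,6,1)
print(monitor.state()['qpos'].round(1))
E
```

```text
from [468.7 157.  235.1] [-1.800e+02  1.000e-01 -1.699e+02] t 1.675
[[1,0.13,0.16,1.83,-0.0,0.0,0.003],[1,0.13,0.16,1.83,-0.0,0.0,0.003],[1,0.13,0.16,1.83,-0.0,0.0,0.003],[1,0.13,0.16,1.83,-0.0,0.0,0.003],[1,0.13,0.16,1.83,-0.0,0.0,0.003],[1,0.13,0.16,1.83,-0.0,0.0,0.003]]
[ 17.2  10.2  97.7  -0.   72.  -82.9]
```

Emit:
{"op": "move_arm", "data": {
  "increments": [
    [[1, 0.4, 0.45, 0.5, 0, 0, 0.01], [1, 0.3, 0.4, 1.0, 0, 0, 0], [1, 0, 0, 2, 0, 0, 0], [1, 0, 0, 2, 0, 0, 0], [1, 0, 0, 2, 0, 0, 0], [1, 0, 0, 1.5, 0, 0, 0], [1, 0, 0, 0.5, 0, 0, 0], [1, 0, 0, 0, 0, 0, 0]]
  ]
}}

```text
time_s: 2.68
ee_pos: [452.4, 171.9, 133.4]
ee_rot: [179.9, -0.2, -170.0]
force: [-0.2, -0.7, 0.2]
gripper_width: 91.1
```

```bash
python3 - <<'E'
from h import *
plan([459.5,165,123],-171,3,1)
E
```

```text
from [452.4 171.9 133.4] [ 179.9   -0.2 -170. ] t 2.675
[[1,-0.19,-0.27,0.35,0.001,-0.001,0.006],[1,-0.2,-0.27,0.35,0.001,-0.001,0.006],[1,-0.2,-0.27,0.35,0.001,-0.001,0.006]]
```

Emit:
{"op": "move_arm", "data": {
  "increments": [
    [[1, -0.5, -0.5, 0.5, 0, 0, 0], [1, 0, 0, 0, 0, 0, 0]]
  ]
}}

```text
time_s: 2.92
ee_pos: [459.0, 168.2, 128.9]
ee_rot: [179.9, -0.1, -170.0]
force: [-0.0, -0.7, -0.3]
gripper_width: 91.1
```

Emit:
{"op": "move_arm", "data": {
  "increments": [
    [[1, 0, 0, 0, 0, 0, 0]]
  ]
}}

```text
time_s: 3.05
ee_pos: [459.3, 168.2, 129.2]
ee_rot: [179.9, -0.1, -170.0]
force: [-0.4, 0.4, 0.2]
gripper_width: 91.2
```

Emit:
{"op": "move_arm", "data": {
  "increments": [
    [[1, 0, -0.32, 0.4, 0, 0, 0], [1, 0, 0, 0, 0, 0, 0], [0, 0, 0, 0, 0, 0, 0], [0, 0, 0, 0, 0, 0, 0], [0, 0, 0, 0, 0, 0, 0], [0, 0, 0, 0, 0, 0, 0], [0, 0, 0, 0, 0, 0, 0], [0, 0, 0, 0, 0, 0, 0]]
  ],
  "force": 40
}}

```text
time_s: 4.05
ee_pos: [460.2, 164.8, 125.4]
ee_rot: [179.9, -0.0, -170.0]
force: [-0.5, 0.6, 0.6]
gripper_width: 34.1
```

```bash
python3 - <<'E'
from h import *
s=monitor.state();print(s['gripper_width'],s['force'].round(2),s['torque'].round(2))
f=grab('top'); g=grab('scene')
a=cv2.resize(f['color'][215:300,225:325],None,fx=4,fy=4);b=cv2.resize(g['color'][180:290,225:325],None,fx=4,fy=4)[:340]
cv2.imwrite('pics/grasp.png',cv2.cvtColor(np.hstack([a,b]),cv2.COLOR_RGB2BGR))
E
```

```text
34.12009437012597 [-0.54  0.58  0.55] [0.03 0.01 0.06]
```

View pics/grasp.png

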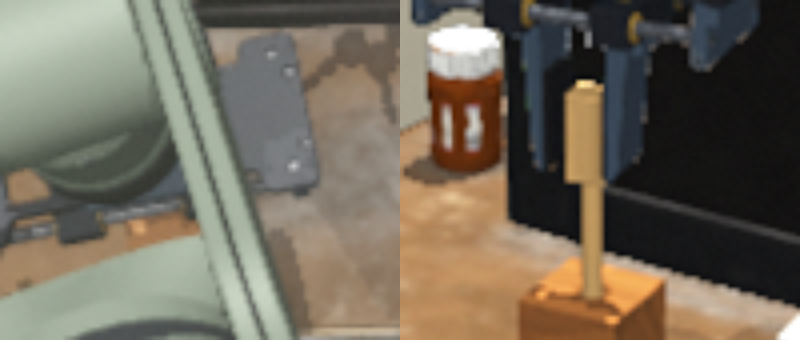

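The fingers straddle the grip in the right place and are still closing. I'll let them finish.

Emit:
{"op": "move_arm", "data": {
  "increments": [
    [[0, 0, 0, 0, 0, 0, 0], [0, 0, 0, 0, 0, 0, 0], [0, 0, 0, 0, 0, 0, 0], [0, 0, 0, 0, 0, 0, 0]]
  ]
}}

```text
time_s: 4.65
ee_pos: [460.2, 164.6, 125.4]
ee_rot: [179.9, -0.0, -170.0]
force: [0.0, -0.3, -0.2]
gripper_width: 22.1
```

Emit:
{"op": "move_arm", "data": {
  "increments": [
    [[0, 0, 0, -1, 0, 0, 0], [0, 0, 0, -2, 0, 0, 0], [0, 0, 0, -2, 0, 0, 0], [0, 0, 0, -2, 0, 0, 0], [0, 0, 0, -2, 0, 0, 0], [0, 0, 0, -1.5, 0, 0, 0], [0, 0, 0, 0, 0, 0, 0], [0, 0, 0, 0, 0, 0, 0]]
  ]
}}

```text
time_s: 5.65
ee_pos: [460.1, 164.8, 237.0]
ee_rot: [179.8, 0.1, -170.0]
force: [-1.4, 0.3, -0.5]
gripper_width: 21.7
```

```bash
python3 - <<'E'
from h import *
plan([481,-46,235],-175,9,0)
f=grab('top'); g=grab('scene')
s=monitor.state();print(s['gripper_width'],s['force'].round(2),s['torque'].round(3))
b=cv2.resize(g['color'][140:290,225:385],None,fx=4,fy=4)
cv2.imwrite('pics/lift.png',cv2.cvtColor(b,cv2.COLOR_RGB2BGR))
E
```

```text
from [460.1 164.8 237. ] [ 1.798e+02  1.000e-01 -1.700e+02] t 5.65
[[0,0.18,-2.35,0.01,0.0,0.0,0.01],[0,0.15,-2.35,0.01,0.0,0.0,0.01],[0,0.13,-2.35,0.02,0.0,0.0,0.01],[0,0.11,-2.35,0.02,0.0,0.0,0.01],[0,0.09,-2.35,0.02,0.0,0.0,0.01],[0,0.06,-2.35,0.02,0.0,0.0,0.01],[0,0.04,-2.35,0.02,0.0,0.0,0.01],[0,0.02,-2.35,0.02,0.0,0.0,0.01],[0,-0.0,-2.35,0.02,0.0,0.0,0.01]]
21.848668757386463 [-0.49 -0.1  -0.56] [0.047 0.019 0.042]
```

View pics/lift.png

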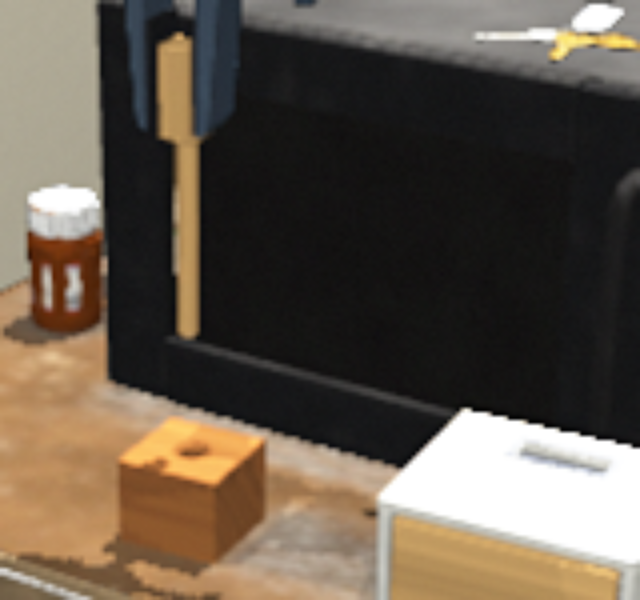

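The dowel is clear of the stand and hangs almost vertically, with its tip at crop (187,336). The stand hole is at (195,450) and the slot at (565,456). I'll measure tip, hole and slot in this same view so the calibration error cancels.

```bash
python3 - <<'E'
from h import *
g=grab('scene'); C=g['color']; hs=cv2.cvtColor(C,cv2.COLOR_RGB2HSV); Q=cloud(g)
S=lambda c:[225+c[0]/4-.4,140+c[1]/4-.4]
print('tip@119.6',onplane(g,[S((187,336))],119.6),'shaft top@229',onplane(g,[S((187,140))],229.6))
print('slot',onplane(g,[S((565,456))],95),'hole',onplane(g,[S((195,450))],50))
# shaft cloud, sub-pixel columns
for r in range(176,223,6):
    row=hs[r,260:285]; k=np.nonzero((row[:,0]>10)&(row[:,0]<35)&(row[:,1]>70)&(row[:,2]>90))[0]+260
    q=Q[r,k]; q=q[q[:,0]<500]; print(r,k.min(),k.max(),q.mean(0).round(1))
# slot & case top colours in scene
G=cv2.cvtColor(C,cv2.COLOR_RGB2GRAY)
for r in range(247,262): print(r,G[r,348:386].tolist())
st=(Q[...,2]>46)&(Q[...,2]<54)&(Q[...,0]<495)&(Q[...,0]>424)&(abs(Q[...,1]-165)<36)
q=Q[st]; print('stand',cv2.minAreaRect(q[:,:2].astype(np.float32)))
ct=(Q[...,2]>91)&(Q[...,2]<99)&(Q[...,0]<520)&(Q[...,0]>390)&(abs(Q[...,1]+48)<76)
q=Q[ct]; print('case',cv2.minAreaRect(q[:,:2].astype(np.float32)))
E
```

```text
tip@119.6 [[461.99668711 166.51684545 119.6       ]] shaft top@229 [[462.32308963 165.10751467 229.6       ]]
slot [[487.90673    -46.28667402  95.        ]] hole [[465.35555232 164.53497896  50.        ]]
176 269 274 [456.6 160.9 228.9]
182 269 274 [460.  163.4 214.6]
188 268 274 [458.6 162.6 202.2]
194 269 274 [459.6 163.5 188.5]
200 269 274 [459.8 163.8 175. ]
206 269 274 [460.  164.1 161.4]
212 269 274 [459.3 162.6 148.3]
218 269 274 [460.2 163.4 134. ]
247 [255, 255, 255, 255, 255, 255, 255, 255, 255, 255, 255, 255, 255, 255, 255, 255, 203, 0, 1, 4, 4, 8, 13, 17, 20, 25, 26, 26, 24, 25, 24, 23, 23, 22, 22, 23, 23, 24]
248 [255, 255, 255, 255, 255, 255, 255, 255, 255, 255, 255, 255, 255, 255, 255, 255, 255, 255, 255, 255, 255, 202, 0, 1, 7, 14, 18, 23, 20, 21, 23, 22, 23, 22, 24, 25, 25, 24]
249 [255, 255, 255, 255, 255, 255, 255, 252, 250, 254, 255, 255, 255, 255, 255, 255, 255, 255, 255, 255, 255, 255, 255, 255, 255, 202, 0, 4, 4, 7, 12, 15, 20, 21, 21, 23, 22, 23]
250 [255, 255, 255, 255, 255, 255, 253, 251, 236, 230, 232, 236, 252, 255, 254, 255, 255, 255, 255, 255, 255, 255,
[... 1722 characters left out ...]
5, 255, 255, 255, 255, 255, 255, 255, 255, 248, 254, 255, 255, 255, 255, 255, 255, 255, 255, 255]
260 [255, 255, 255, 255, 255, 255, 255, 255, 255, 255, 255, 255, 255, 255, 255, 255, 255, 255, 255, 255, 255, 255, 255, 255, 255, 255, 255, 255, 255, 255, 255, 255, 255, 255, 255, 255, 255, 255]
261 [255, 255, 255, 255, 255, 255, 255, 255, 255, 255, 255, 255, 255, 255, 255, 255, 255, 255, 255, 255, 255, 255, 255, 255, 255, 255, 255, 255, 255, 255, 255, 255, 255, 255, 255, 255, 255, 255]
stand ((462.1231689453125, 163.21817016601562), (63.65934753417969, 62.06795883178711), 4.388653755187988)
case ((455.82763671875, -49.055389404296875), (116.2201919555664, 130.22073364257812), 4.549880027770996)
```

Emit:
{"op": "move_arm", "data": {
  "increments": [
    [[0, 0.1, -1.5, 0, 0, 0, 0.01], [0, 0.15, -2.5, 0, 0, 0, 0.01], [0, 0.1, -3, 0, 0, 0, 0.01], [0, 0.1, -3, 0, 0, 0, 0.01], [0, 0.05, -3, 0, 0, 0, 0.01], [0, 0.05, -2.5, 0, 0, 0, 0.01], [0, 0, -2, 0, 0, 0, 0.01], [0, 0, -1.5, 0, 0, 0, 0.01], [0, 0, -1, 0, 0, 0, 0.01], [0, 0, 0, 0, 0, 0, 0], [0, 0, 0, 0, 0, 0, 0]]
  ]
}}

```text
time_s: 7.18
ee_pos: [479.7, -47.0, 232.6]
ee_rot: [179.9, -0.4, -175.6]
force: [0.2, 0.3, -0.3]
gripper_width: 22.0
```

```bash
python3 - <<'E'
from h import *
plan([481.7,-43,235],-175.3,1,0)
E
```

```text
from [479.7 -47.  232.6] [ 179.9   -0.4 -175.6] t 7.175
[[0,-0.23,0.39,-0.24,0.001,-0.007,-0.005]]
```

Emit:
{"op": "move_arm", "data": {
  "increments": [
    [[0, -0.2, 0.4, 0.5, 0, -0.007, 0], [0, 0, 0, 0.5, 0, 0, 0], [0, 0, 0, 0, 0, 0, 0], [0, 0, 0, 0, 0, 0, 0]]
  ]
}}

```text
time_s: 7.68
ee_pos: [481.2, -41.0, 221.7]
ee_rot: [179.9, -0.0, -175.4]
force: [0.9, -0.7, -1.0]
gripper_width: 22.1
```

```bash
python3 - <<'E'
from h import *
g=grab('scene'); f=grab('top')
s=monitor.state();print(s['ee_pos'].round(1),s['ee_rot'].round(2),s['force'].round(1))
b=cv2.resize(g['color'][180:300,310:410],None,fx=5,fy=5)
cv2.imwrite('pics/slot.png',cv2.cvtColor(b,cv2.COLOR_RGB2BGR))
E
```

```text
[481.2 -41.1 221.8] [ 1.7990e+02  1.0000e-02 -1.7546e+02] [ 0.1  0.9 -0.2]
```

View pics/slot.png

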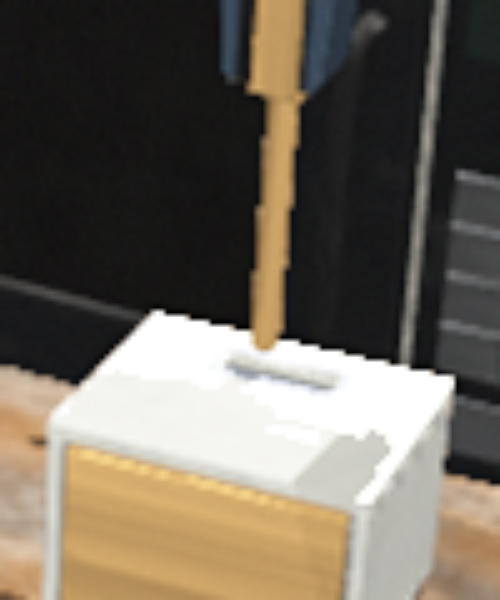

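```bash
python3 - <<'E'
from h import *
g=grab('scene');C=g['color']; hs=cv2.cvtColor(C,cv2.COLOR_RGB2HSV)
for r in range(238,252):
    row=hs[r,350:375]; k=np.nonzero((row[:,0]>8)&(row[:,0]<35)&(row[:,1]>70))[0]+350
    print(r,k.min() if len(k) else None,k.max() if len(k) else None)
tip=[[362.2,248.8]]
print(onplane(g,tip,104.4))
Kc=np.array(g['camera_matrix']);
pr=lambda p:cv2.projectPoints(np.array(p,float).reshape(-1,1,3),np.array(g['rvec']),np.array(g['tvec']),Kc,np.array(g['dist_coeffs']))[0].reshape(-1,2).round(1)
print('expected tip px for TCP',pr([[481.2,-41.1,104.4]]))
c,s=np.cos(.0815),np.sin(.0815)
for cx,cy in ((453.9,-48.2),(455.8,-49)):
    print(pr([[cx+x*c-y*s,cy+x*s+y*c,95] for x,y in ((19,24),(37,24),(37,-24),(19,-24),(-55,65),(55,65),(55,-65),(-55,-65))]).tolist())
E
```

```text
238 360 366
239 360 366
240 360 366
241 360 366
242 360 366
243 350 366
244 360 366
245 360 366
246 361 366
247 361 365
248 361 364
249 361 364
250 None None
251 None None
[[486.18846954 -38.26235016 104.4       ]]
expected tip px for TCP [[362.4 250.1]]
[[351.7, 254.0], [354.9, 250.4], [377.2, 255.5], [374.3, 259.2], [317.8, 264.9], [339.8, 242.9], [399.5, 256.3], [382.3, 280.8]]
[[352.5, 253.7], [355.6, 250.2], [377.9, 255.2], [375.0, 258.9], [318.6, 264.6], [340.5, 242.7], [400.2, 256.0], [383.1, 280.4]]
```

Emit:
{"op": "move_arm", "data": {
  "increments": [
    [[0, 0, 0, 0.5, 0, 0, 0], [0, 0, 0, 0.4, 0, 0, 0], [0, 0, 0, 0, 0, 0, 0]]
  ]
}}

```text
time_s: 8.2
ee_pos: [481.2, -41.3, 212.2]
ee_rot: [179.9, 0.0, -175.5]
force: [0.5, -0.1, 0.1]
gripper_width: 22.4
```

Emit:
{"op": "move_arm", "data": {
  "increments": [
    [[0, 0, 0, 0.3, 0, 0, 0], [0, 0, 0, 0, 0, 0, 0]]
  ]
}}

```text
time_s: 8.45
ee_pos: [481.2, -41.3, 208.9]
ee_rot: [179.9, 0.0, -175.5]
force: [0.1, 0.2, -0.8]
gripper_width: 21.5
```

Emit:
{"op": "move_arm", "data": {
  "increments": [
    [[0, 0, 0, 0.3, 0, 0, 0], [0, 0, 0, 0, 0, 0, 0]]
  ]
}}

```text
time_s: 8.7
ee_pos: [481.3, -41.3, 205.8]
ee_rot: [179.9, 0.0, -175.5]
force: [-0.0, 0.1, -0.8]
gripper_width: 21.6
```

Emit:
{"op": "move_arm", "data": {
  "increments": [
    [[0, 0, 0, 0.3, 0, 0, 0], [0, 0, 0, 0, 0, 0, 0]]
  ]
}}

```text
time_s: 8.95
ee_pos: [481.3, -41.3, 202.6]
ee_rot: [179.9, 0.0, -175.5]
force: [0.8, 0.0, -1.0]
gripper_width: 22.0
```

Emit:
{"op": "move_arm", "data": {
  "increments": [
    [[0, 0, 0, 0.3, 0, 0, 0], [0, 0, 0, 0, 0, 0, 0]]
  ]
}}

```text
time_s: 9.2
ee_pos: [481.7, -41.3, 199.8]
ee_rot: [179.9, 0.1, -175.5]
force: [-1.0, 0.8, 1.1]
gripper_width: 21.9
```

Emit:
{"op": "move_arm", "data": {
  "increments": [
    [[0, 0, 0, 0.15, 0, 0, 0], [0, 0, 0, 0, 0, 0, 0]]
  ]
}}

```text
time_s: 9.45
ee_pos: [481.7, -41.3, 199.1]
ee_rot: [179.9, 0.1, -175.5]
force: [-0.3, 0.1, 4.6]
gripper_width: 21.7
```

Emit:
{"op": "move_arm", "data": {
  "increments": [
    [[0, 0, -0.12, 0.06, 0, 0, 0], [0, 0, 0, 0.03, 0, 0, 0]]
  ]
}}

```text
time_s: 9.7
ee_pos: [481.7, -41.7, 198.8]
ee_rot: [179.8, 0.1, -175.5]
force: [-1.5, 1.0, 4.5]
gripper_width: 21.9
```

Emit:
{"op": "move_arm", "data": {
  "increments": [
    [[0, 0, -0.12, 0.06, 0, 0, 0], [0, 0, 0, 0.03, 0, 0, 0]]
  ]
}}

```text
time_s: 9.95
ee_pos: [481.7, -42.0, 198.4]
ee_rot: [179.7, 0.2, -175.5]
force: [-2.1, 0.2, 6.3]
gripper_width: 22.2
```

Emit:
{"op": "move_arm", "data": {
  "increments": [
    [[0, 0, -0.12, 0.04, 0, 0, 0], [0, 0, 0, 0.03, 0, 0, 0]]
  ]
}}

```text
time_s: 10.2
ee_pos: [481.7, -42.3, 198.4]
ee_rot: [179.6, 0.2, -175.6]
force: [-1.7, 1.1, 6.2]
gripper_width: 21.8
```

Emit:
{"op": "move_arm", "data": {
  "increments": [
    [[0, 0, -0.25, 0.02, 0.008, -0.003, 0], [0, 0, -0.05, 0.03, 0, 0, 0]]
  ]
}}

```text
time_s: 10.45
ee_pos: [482.0, -45.4, 197.3]
ee_rot: [-180.0, 0.4, -175.6]
force: [0.3, -0.4, -0.5]
gripper_width: 21.4
```

Emit:
{"op": "move_arm", "data": {
  "increments": [
    [[0, 0, -0.25, 0.02, 0.004, 0, 0], [0, 0, -0.05, 0.03, 0, 0, 0]]
  ]
}}

```text
time_s: 10.7
ee_pos: [482.1, -47.1, 196.1]
ee_rot: [-179.9, 0.3, -175.6]
force: [0.1, 3.7, 1.3]
gripper_width: 21.4
```

Emit:
{"op": "move_arm", "data": {
  "increments": [
    [[0, 0, -0.25, 0.02, 0.004, 0, 0], [0, 0, -0.05, 0.03, 0, 0, 0]]
  ]
}}

```text
time_s: 10.95
ee_pos: [482.2, -47.4, 195.6]
ee_rot: [179.9, 0.3, -175.7]
force: [-0.3, 3.0, 1.1]
gripper_width: 21.8
```

Vertical force vanished and z kept falling, then the wall at −y pushed back: the tip is in the hole. I'll centre and go down.

Emit:
{"op": "move_arm", "data": {
  "increments": [
    [[0, 0, 0.08, 0.1, 0, -0.004, 0.003], [0, 0, 0, 0.2, 0, 0, 0], [0, 0, 0, 0, 0, 0, 0]]
  ]
}}

```text
time_s: 11.32
ee_pos: [482.2, -47.0, 192.2]
ee_rot: [180.0, 0.6, -175.9]
force: [-0.1, 3.4, 0.7]
gripper_width: 21.8
```

Emit:
{"op": "move_arm", "data": {
  "increments": [
    [[0, 0, 0, 0.3, 0, 0, 0], [0, 0, 0, 0, 0, 0, 0]]
  ]
}}

```text
time_s: 11.58
ee_pos: [482.2, -47.0, 188.9]
ee_rot: [180.0, 0.5, -175.9]
force: [0.8, 2.3, -0.6]
gripper_width: 21.5
```

Emit:
{"op": "move_arm", "data": {
  "increments": [
    [[0, 0, 0, 0.3, 0, 0, 0], [0, 0, 0, 0, 0, 0, 0]]
  ]
}}

```text
time_s: 11.82
ee_pos: [482.2, -47.0, 185.6]
ee_rot: [180.0, 0.5, -175.9]
force: [-0.1, 2.3, -0.5]
gripper_width: 21.9
```

Emit:
{"op": "move_arm", "data": {
  "increments": [
    [[0, 0, 0.08, 0.3, 0, 0.006, 0], [0, 0, 0, 0, 0, 0, 0]]
  ]
}}

```text
time_s: 12.08
ee_pos: [482.3, -46.8, 182.3]
ee_rot: [-180.0, 0.2, -175.9]
force: [-0.1, 1.9, -0.4]
gripper_width: 21.8
```

Emit:
{"op": "move_arm", "data": {
  "increments": [
    [[0, 0, 0, 0.3, 0, 0, 0], [0, 0, 0, 0, 0, 0, 0]]
  ]
}}

```text
time_s: 12.32
ee_pos: [482.4, -46.8, 180.0]
ee_rot: [-179.9, 0.2, -175.9]
force: [-0.9, 1.2, 0.1]
gripper_width: 21.8
```

Emit:
{"op": "move_arm", "data": {
  "increments": [
    [[0, 0, 0, 0.3, 0, 0, 0], [0, 0, 0, 0, 0, 0, 0]]
  ]
}}

```text
time_s: 12.58
ee_pos: [482.3, -46.8, 178.2]
ee_rot: [-179.9, 0.2, -175.9]
force: [-1.4, 1.7, -0.3]
gripper_width: 21.9
```

Emit:
{"op": "move_arm", "data": {
  "increments": [
    [[0, 0, 0, 0.3, 0, 0, 0], [0, 0, 0, 0, 0, 0, 0]]
  ]
}}

```text
time_s: 12.82
ee_pos: [482.3, -46.7, 176.2]
ee_rot: [-179.9, 0.3, -175.9]
force: [-1.3, 2.7, 0.3]
gripper_width: 21.8
```

Emit:
{"op": "move_arm", "data": {
  "increments": [
    [[0, 0, 0, 0.3, 0, 0, 0], [0, 0, 0, 0.1, 0, 0, 0]]
  ]
}}

```text
time_s: 13.08
ee_pos: [482.4, -46.7, 173.4]
ee_rot: [-179.9, 0.3, -175.9]
force: [-1.7, 2.0, 7.2]
gripper_width: 22.1
```

```bash
python3 - <<'E'
from h import *
s=monitor.state();print(s['ee_pos'].round(1),s['ee_rot'].round(2),s['force'].round(1))
g=grab('scene')
b=cv2.resize(g['color'][180:330,300:420],None,fx=4,fy=4)
cv2.imwrite('pics/press.png',cv2.cvtColor(b,cv2.COLOR_RGB2BGR))
E
```

```text
[482.4 -46.7 173.4] [-179.93    0.31 -175.87] [-1.7  2.   7.2]
```

View pics/press.png

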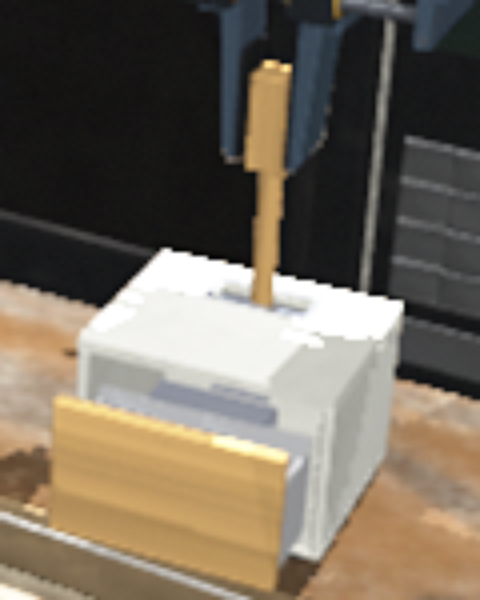

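The drawer has sprung out (front at crop (170,490)). I'll withdraw straight up.

Emit:
{"op": "move_arm", "data": {
  "increments": [
    [[0, 0, 0, -0.5, 0, 0, 0], [0, 0, 0, -1, 0, 0, 0], [0, 0, 0, -1, 0, 0, 0], [0, 0, 0, -1.5, 0, 0, 0], [0, 0, 0, -1.5, 0, 0, 0], [0, 0, 0, -1, 0, 0, 0], [0, 0, 0, 0, 0, 0, 0]]
  ]
}}

```text
time_s: 14.0
ee_pos: [482.4, -49.3, 241.2]
ee_rot: [-179.6, 0.3, -175.8]
force: [-0.8, 0.3, -0.7]
gripper_width: 21.4
```

Emit:
{"op": "move_arm", "data": {
  "increments": [
    [[0, -0.1, 1.5, 0, 0, 0.004, -0.01], [0, -0.15, 2.5, 0, 0, 0, -0.01], [0, -0.1, 3, 0, 0, 0, -0.01], [0, -0.1, 3, 0, 0, 0, -0.01], [0, -0.05, 3, 0, 0, 0, -0.01], [0, -0.05, 2.5, 0, 0, 0, -0.01], [0, 0, 2, 0, 0, 0, -0.01], [0, 0, 1.5, 0, 0, 0, -0.01], [0, 0, 1, 0, 0, 0, -0.01], [0, 0, 0, 0, 0, 0, 0], [0, 0, 0, 0, 0, 0, 0]]
  ]
}}

```text
time_s: 15.38
ee_pos: [460.9, 161.4, 233.9]
ee_rot: [-179.6, -0.7, -170.2]
force: [0.3, 0.0, 0.8]
gripper_width: 21.6
```

```bash
python3 - <<'E'
from h import *
plan([460.1,164.8,200],-170,1,0)
E
```

```text
from [460.9 161.4 233.9] [-179.6   -0.7 -170.2] t 15.375
[[0,-0.01,0.37,3.39,-0.007,-0.012,-0.004]]
```

Emit:
{"op": "move_arm", "data": {
  "increments": [
    [[0, 0, 0.37, 0, -0.007, -0.012, -0.004], [0, 0, 0, 1, 0, 0, 0], [0, 0, 0, 1.5, 0, 0, 0], [0, 0, 0, 1, 0, 0, 0], [0, 0, 0, 0, 0, 0, 0], [0, 0, 0, 0, 0, 0, 0]]
  ]
}}

```text
time_s: 16.12
ee_pos: [460.4, 163.4, 196.8]
ee_rot: [-180.0, 0.1, -170.1]
force: [-0.3, 0.4, -1.2]
gripper_width: 21.4
```

```bash
python3 - <<'E'
from h import *
plan([460.1,164.8,180],-170,1,0)
g=grab('scene')
b=cv2.resize(g['color'][180:290,230:400],None,fx=4.5,fy=4.5)
cv2.imwrite('pics/back.png',cv2.cvtColor(b,cv2.COLOR_RGB2BGR))
E
```

```text
from [460.4 163.4 196.8] [-1.800e+02  1.000e-01 -1.701e+02] t 16.125
[[0,0.01,0.14,1.68,-0.0,0.001,-0.002]]
```

View pics/back.png

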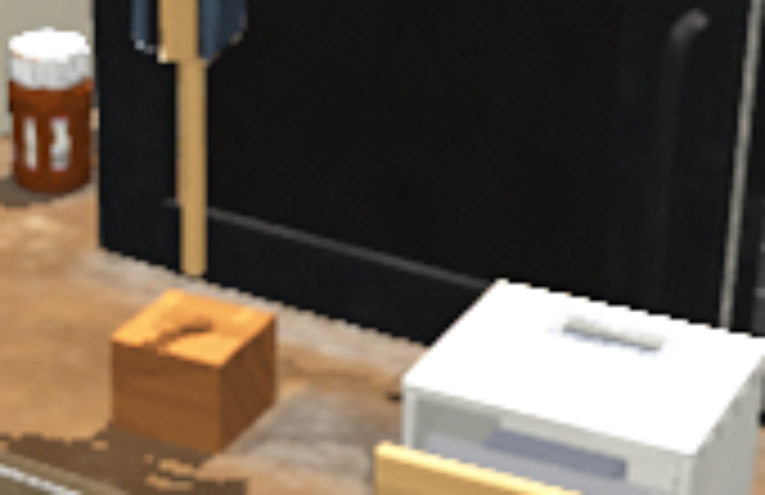

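The tip, at crop (194,275), is lined up over the hole at (195,326).

Emit:
{"op": "move_arm", "data": {
  "increments": [
    [[0, 0, 0.14, 0.5, 0, 0, 0], [0, 0, 0, 0.8, 0, 0, 0], [0, 0, 0, 0, 0, 0, 0]]
  ]
}}

```text
time_s: 16.55
ee_pos: [460.5, 165.1, 183.5]
ee_rot: [-180.0, 0.1, -170.1]
force: [-0.4, -0.7, -0.6]
gripper_width: 22.0
```

Emit:
{"op": "move_arm", "data": {
  "increments": [
    [[0, 0, 0, 0.6, 0, 0, 0], [0, 0, 0, 0.6, 0, 0, 0], [0, 0, 0, 0, 0, 0, 0]]
  ]
}}

```text
time_s: 16.92
ee_pos: [460.4, 165.1, 170.5]
ee_rot: [-180.0, 0.1, -170.1]
force: [-0.4, 1.3, -0.4]
gripper_width: 21.9
```

Emit:
{"op": "move_arm", "data": {
  "increments": [
    [[0, 0, 0, 0.6, 0, 0, 0], [0, 0, 0, 0.6, 0, 0, 0], [0, 0, 0, 0, 0, 0, 0]]
  ]
}}

```text
time_s: 17.3
ee_pos: [460.4, 164.8, 157.7]
ee_rot: [-180.0, 0.1, -170.1]
force: [0.8, 0.4, 0.4]
gripper_width: 21.9
```

Inside the hole, tip about 40 mm with no force. I'll carry on to the floor.

Emit:
{"op": "move_arm", "data": {
  "increments": [
    [[0, 0, 0, 0.8, 0, 0, 0], [0, 0, 0, 0.8, 0, 0, 0], [0, 0, 0, 0.6, 0, 0, 0], [0, 0, 0, 0, 0, 0, 0]]
  ]
}}

```text
time_s: 17.8
ee_pos: [460.3, 164.8, 133.9]
ee_rot: [-180.0, 0.1, -170.1]
force: [0.2, 0.6, 0.5]
gripper_width: 21.7
```

Emit:
{"op": "move_arm", "data": {
  "increments": [
    [[0, 0, 0, 0.4, 0, 0, 0], [0, 0, 0, 0, 0, 0, 0]]
  ]
}}

```text
time_s: 18.05
ee_pos: [460.4, 164.9, 129.7]
ee_rot: [-180.0, 0.1, -170.1]
force: [-0.8, 0.2, -0.7]
gripper_width: 21.8
```

Emit:
{"op": "move_arm", "data": {
  "increments": [
    [[0, 0, 0, 0.2, 0, 0, 0], [0, 0, 0, 0, 0, 0, 0]]
  ]
}}

```text
time_s: 18.3
ee_pos: [460.6, 164.8, 127.8]
ee_rot: [-180.0, 0.1, -170.1]
force: [0.1, 0.0, -0.5]
gripper_width: 21.7
```

Tip about 10 mm high, so release, let it settle, then rise clear.

Emit:
{"op": "move_arm", "data": {
  "increments": [
    [[0, 0, 0, 0.15, 0, 0, 0], [0, 0, 0, 0, 0, 0, 0], [1, 0, 0, 0, 0, 0, 0], [1, 0, 0, 0, 0, 0, 0], [1, 0, 0, 0, 0, 0, 0], [1, 0, 0, 0, 0, 0, 0], [1, 0, 0, 0, 0, 0, 0], [1, 0, 0, 0, 0, 0, 0], [1, 0, 0, 0, 0, 0, 0]]
  ]
}}

```text
time_s: 19.42
ee_pos: [461.3, 165.3, 126.8]
ee_rot: [180.0, 0.2, -170.1]
force: [0.9, -0.6, 0.2]
gripper_width: 88.3
```

Emit:
{"op": "move_arm", "data": {
  "increments": [
    [[1, 0, 0, -1, 0, 0, 0], [1, 0, 0, -2, 0, 0, 0], [1, 0, 0, -3, 0, 0, 0], [1, 0, 0, -3, 0, 0, 0], [1, 0, 0, -2, 0, 0, 0], [1, 0, 0, -1, 0, 0, 0], [1, 0, 0, 0, 0, 0, 0], [1, 0, 0, 0, 0, 0, 0]]
  ]
}}

```text
time_s: 20.42
ee_pos: [460.4, 165.1, 253.1]
ee_rot: [180.0, 0.3, -170.1]
force: [-0.3, 0.4, -1.1]
gripper_width: 91.2
```

```bash
python3 - <<'E'
from h import *
s=monitor.state();print(s['ee_pos'].round(1),s['gripper_width'],s['time_s'])
g=grab('scene');f=grab('top')
b=cv2.resize(g['color'][160:330,150:400],None,fx=3,fy=3)
cv2.imwrite('pics/end.png',cv2.cvtColor(b,cv2.COLOR_RGB2BGR))
Q=cloud(g); k=(Q[...,0]<480)&(Q[...,0]>440)&(abs(Q[...,1]-165)<18)&(Q[...,2]>100)
k[:, :262]=0;k[:,284:]=0
print('grip z',np.percentile(Q[k][:,2],[1,50,90,99]).round(1))
E
```

```text
[460.4 165.1 253.1] 91.16364430137287 20.425
grip z [102.  156.  410.3 554.1]
```

View pics/end.png

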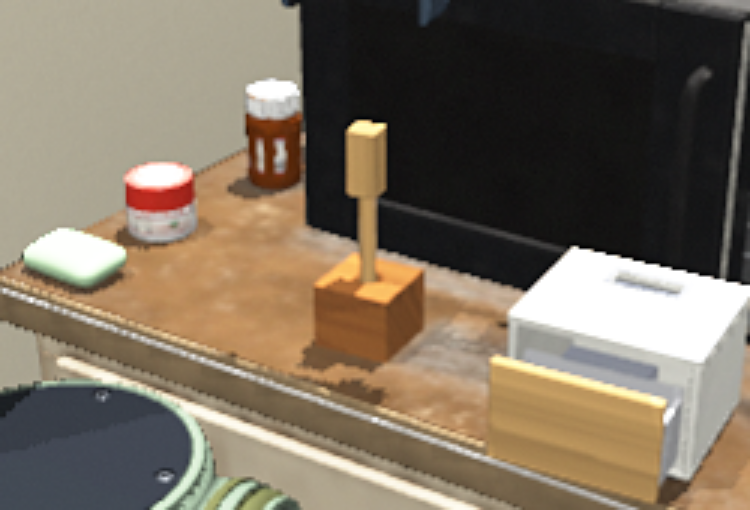

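The dowel stands upright in its stand, with the grip top at crop (367,122), about where it started. The drawer is open and the jar and soap are untouched. One height check, then I'll hand in.

```bash
python3 - <<'E'
from h import *
g=grab('scene');Q=cloud(g)
k=(Q[...,0]<480)&(Q[...,0]>440)&(abs(Q[...,1]-165)<18)&(Q[...,2]>100)&(Q[...,2]<190)
k[:, :262]=0;k[:,284:]=0
top=np.percentile(Q[k][:,2],99); print('grip top z',top)
a=cv2.imread('pics/scene0.png')[190:250,255:290].astype(int);b=cv2.cvtColor(g['color'],cv2.COLOR_RGB2BGR)[190:250,255:290].astype(int)
print('mean diff to start',abs(a-b).mean())
if top<175: job.job_done(); print('handed in')
E
```

```text
grip top z 170.98130836233315
mean diff to start 7.12063492063492
the job is handed in; nothing more can be done
handed in
```

The drawer is open and the dowel is back in its stand. The job was handed in at about 20 s of the 72 s allowed.

**What I did:**
- I lifted the dowel out of its stand and lowered it through the slot until it touched the plate.
- I slid it along the plate under roughly 6 N until it dropped into the hole, close to the slot's centre.
- I pressed the catch, reading about 7 N at the deepest point, and the drawer sprang out.
- I put the dowel back, released it and raised the arm clear.

**Last checks:**
- **Dowel:** it looks upright in its stand. The top of its grip measured 171 mm, against an expected 168 mm when fully down. The scene camera reads about 2 mm high, so this fits.
- **Position:** the gripper let go within about 1 mm of where it first took hold of the dowel.
- **Drawer:** it is clearly open in the last picture, but I did not measure how far it stands out.
- **Jar and soap:** they look unmoved in the last picture. The tin was outside it, and the arm never went near the tin.
- **Forces:** every contact reading on the unit stayed under 8 N. They were taken at the end of each move only, so a brief peak could have gone unseen.
- **Disagreement:** the wrist force read about 0 N during most of the press, although the arm was visibly lagging against the catch. Only the last reading showed the 7 N.

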